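# Load an adhesive cartridge into the hat bench's push-rod dispenser

## Robot

A 6-joint arm with a two-finger parallel gripper is mounted at the origin on the work surface. World frame = base frame: x ahead of the robot, y to its left, z up, the work surface at z = 0. Lengths are in m, angles in rad, forces in N, time in s.
With the tool pointing down it reaches from about 0.35 to 1 m from the base axis. Payload 7.1 kg.
Tool frame: the origin (TCP) lies between the finger pads; the fingertips stand 11 mm ahead of it and the grasp point (between the pads) lies 8 mm behind it; z points along the fingers, x is the direction in which the jaws open and shut, and the axes are right-handed (so a half turn about z gives the same grasp; the last joint's range is limited). The gripper opens to 85 mm and grips with 20 to 120 N. Pads are 22 mm wide; open, the fingers measure 114 mm over their backs; the gripper's body (76 mm by 85 mm) begins 54 mm behind the grasp point. The pads swing forward as they close: fully open they stand 13 mm farther back than shut.
Start: joints at [-1.163, 0.423, 1.63, -0, 1.089, -0.019], TCP at [0.259, -0.569, 0.242] pointing down, gripper open.
Joint ranges: [-3, 3], [-0.9, 2.11], [0.09, 2.58], [-1.31, 4.45], [0.11, 2.69], [-2.54, 2.54]. Speed limits (rad/s): [2.39, 2.39, 3.01, 3.14, 3.14, 3.14].

## Interface

Orientations are given as a unit quaternion [x, y, z, w].
In Python, from rig import arm, vision gives the robot as it stands. The module is installed in compiled form; this text tells all that it offers. Calls block until the motion is done:
- arm.move_pose(position, orientation): joint-space move of the TCP to a pose.
- arm.servo_line(position, frame=None, feed=0.15): straight line of the TCP; frame=None keeps the orientation; feed is the mean speed in m/s.
- arm.set_joints(angles): joint-space move.
- arm.set_gripper(opening): finger opening in m; the grip force is fixed at half the most; returns when the fingers have stopped.
- arm.dwell(seconds).
- arm.ik(position, orientation): joint angles nearest the present ones, or None.
- arm.state(): the state.
- vision.snapshot(name): name is "scene" or "top"; returns the picture (420x560x3 uint8, red, green, blue); there is no depth.
- vision.get_calibration(name): a dict with "fx", "fy", "cx", "cy" (pixels), "camera_from_world" (4x4, takes a point from world to camera coordinates). Camera axes: x right, y up, looking along -z (the intrinsics and any distortion apply to the point x, -y, -z); pixel columns grow to the right and rows downward; lengths in m; the calibration is good to about 2 mm. A picture is of the moment at which its call begins. get_calibration takes no time and is no camera call.
A pose or a line that the arm cannot do raises arm.Unreachable and nothing moves.
- arm.finish_job(): hands the job in, once; it reports no verdict.
The state is a dict: "time": time; "joints": joint angles; "joint_velocities": joint speeds; "joint_efforts": joint torques, N m; "position": TCP position; "tool_rot": TCP orientation; "contact_force": force on the tool from outside, world axes, zero at the start; "ft_torque": the same for the moment, N m; "finger_gap": finger opening in m.
Only numpy, scipy, OpenCV 4.12 (cv2) and the standard library are available. Lean on these libraries where they do the work, as an engineer would, in place of code of your own. Each camera call takes 0.05 s, during which the arm holds its last target.

## Task

Load the thick adhesive cartridge from the wooden rest into the bench dispenser: slide its flange down behind the slotted plate, easing it in without forcing it, until it is fully home and the barrel lies level in the saddle. Then bring the push rod gently forward until its head just touches the piston inside the barrel, without pressing glue out, and let go. Leave the slim cartridge and everything else on the bench where it is.

Things in the scene. Friction and masses are not known exactly. Their poses are not given: they have to be found in the camera images.
- cartridge: Thick white cartridge, 0.1 kg, level in one berth of the rest. Origin on its axis, mid-flange; x to the nose, z up. Flange x -2.5 to 2.5 mm, 54 mm wide (y), 38 high. Barrel 32 mm diameter to x = 112, then 16 mm nose to x = 138; centre of mass x = 72. Held far from the flange it tips as that end rubs. Rear open, bore 24 mm; soft rubber piston face (6 N per mm) inside, somewhere 5 to 34 mm in from the rear face.
- slim_cartridge: Slim cartridge in the other berth of the rest (barrel 20 mm diameter, 105 mm long, flange 36 x 24 mm); not to be moved. Origin on its axis, mid-flange, x towards its nose.
- rest: Wooden rest, fixed: board 105 x 165 x 10 mm with two notched cross boards (8 mm thick, 44 mm high, at x = -36.5 and 36.5 mm) that carry both cartridges by the barrel, side by side, noses the same way, axes 84 mm apart. Origin at the centre of its underside; x along the barrels to the noses.
- dispenser: Bench dispenser, fixed. Origin on the bench below the flange's nominal place; x to the nose end, z up. Base 250 x 92 x 12 mm. Its holder (slotted plate, spring clip and V saddle, one unit) is adjustable along x and stands locked up to 4 mm before or behind nominal: not measured, so feel for it. Saddle nominally x = 87 to 100 mm, top at height 59. Yoke x = -71 to -24, 64 wide, top at 72.
- slot (a point): Nominal middle of the slotted plate at its slot's floor, on the axis, 42 mm above the bench (true one up to 4 mm off along x). Plate 10 mm thick, 72 wide; U slot 34 mm wide, open at the top, flaring to 46 at the top, height 74. Spring clip: two prongs 37 mm apart, 2 mm behind the plate, yielding 4.5 mm at 4 to 7 N. Plate and clip tops slope apart from height 59 to 74 into a mouth 21 mm long (x).
- seat (a point): Nominal place of the cartridge's origin (flange centre) when home: on the axis, 58 mm above the bench, axes as the dispenser's. Home may be up to 4 mm off along x, as the holder is. The clip grips the flange, which never drops home by itself: push that end down (5 to 20 N) till the barrel stands on the slot floor. If it rubs hard, ease it along x.
- rod: Push rod. Origin: centre of the front face of its thrust head (steel disc, 14 mm diameter, 7 mm thick), on the dispenser's axis 58 mm above the bench, drawn back in the yoke at the start; x is the way it is pushed, towards the nose. It slides up to 95 mm from fully back against about 3 N of friction and stays where it is left.
- rod_hook (a point): Point on the axis of the push rod's upturned rear end, an upright 10 mm steel bar that rises from the rod (whose top is at height 63 mm) to height 109 mm; the point is at height 96 mm, 126 mm behind the front of the head. Push or pinch the bar here to move the rod.
- thread_cone: A cone of cream thread standing on the bench, 56 mm diameter, 115 mm high. Origin: centre of its underside. Not to be disturbed.
- rivet_jar: A glass jar with a steel lid, 60 mm diameter, 70 mm high. Origin: centre of its underside. Not to be disturbed.
- mallet: A lying mallet, head 66 mm diameter and 90 mm long, wooden handle. Origin on the bench below its handle; head towards +x. Not to be disturbed.
- awl: An awl lying on the bench, 140 mm long. Origin below its middle; point towards +x. Not to be disturbed.
- burnisher: A turned wooden edge burnisher standing on end, 34 mm diameter, 100 mm high. Origin: centre of its underside. Not to be disturbed.
Not all that is in view belongs to the job. Leave any purple look-alike of the cartridge alone.

How it is judged:
By the outcome, as a careful person would: the job done as asked, in the order asked, and still so for the second after the job is handed in, with the robot touching nothing.
It also fails if it takes over 72 s, if anything falls off the work surface, if the arm or the gripper's body presses on something with over 40 N, if the wrist force passes 120 N, or if a joint passes its speed limit or range.

## Working session

There is one attempt and no reset: what is moved stays moved. The work goes in short steps, each a Python script; the robot and the scene stay as the last script left them, time stands still between calls to the robot, and variables do not carry over. Pictures are saved under pics/ and viewed, and the job is handed in when it is done.

```bash
mkdir -p pics; ls; python3 - <<'E'
from rig import arm, vision
import cv2
for n in("scene","top"):
    im=vision.snapshot(n); cv2.imwrite(f"pics/{n}0.png",im[:,:,::-1])
    c=vision.get_calibration(n); print(n,c)
print(arm.state())
E
```

```text
pics
scene {'fx': 420.99855566325107, 'fy': 420.99855566325107, 'cx': 279.9885748752752, 'cy': 221.07441253802423, 'camera_from_world': array([[-0.23341353,  0.97225388,  0.0155085 ,  0.27251176],
       [-0.65083105, -0.16805805,  0.74038871,  0.2546836 ],
       [ 0.72245212,  0.16272333,  0.67200004, -1.78219158],
       [ 0.        ,  0.        ,  0.        ,  1.        ]])}
top {'fx': 446.06855235741074, 'fy': 446.06855235741074, 'cx': 271.2380689421504, 'cy': 204.23120244620145, 'camera_from_world': array([[ 0.00571437, -0.999972  , -0.00483072, -0.13591898],
       [ 0.99655898,  0.00529527,  0.08271733, -0.52408133],
       [-0.08268944, -0.00528677,  0.99656134, -1.26944254],
       [ 0.        ,  0.        ,  0.        ,  1.        ]])}
{'time': 0.1, 'joints': array([-1.16300154e+00,  4.23758562e-01,  1.63060908e+00, -1.44750253e-05,
        1.08859640e+00, -1.89802073e-02]), 'joint_velocities': array([ 0.00135342, -0.00172984, -0.00238137,  0.00208097, -0.00084098,
        0.00062483]), 'joint_efforts': array([ 3.81565433e-04, -5.58422399e+01, -2.82444012e+01, -4.95948541e-05,
        2.96604143e-03,  1.10035245e-05]), 'position': array([ 0.2585535 , -0.56849023,  0.24162884]), 'tool_rot': array([ 8.40815877e-01, -5.41320784e-01, -5.72966522e-04, -3.76736538e-04]), 'contact_force': array([-0.59135788,  0.24913141, -0.44271671]), 'ft_torque': array([ 0.0093986 , -0.02240568,  0.01062025]), 'finger_gap': 0.08562258669912862}
```

View pics/scene0.png

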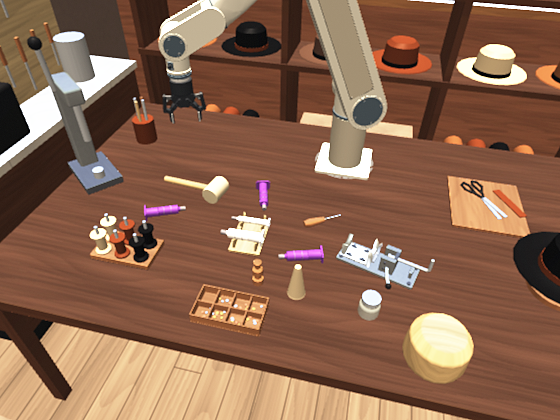

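View pics/top0.png

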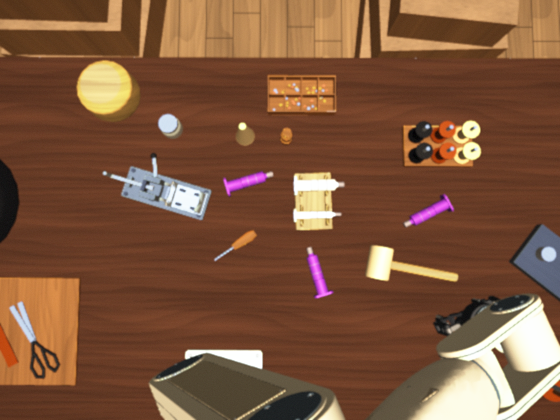

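```bash
python3 - <<'E'
import cv2
t=cv2.imread("pics/top0.png");s=cv2.imread("pics/scene0.png")
cv2.imwrite("pics/t_disp.png",cv2.resize(t[145:225,95:215],None,fx=6,fy=6,interpolation=cv2.INTER_CUBIC))
cv2.imwrite("pics/t_rest.png",cv2.resize(t[165:235,285:355],None,fx=8,fy=8,interpolation=cv2.INTER_CUBIC))
cv2.imwrite("pics/s_disp.png",cv2.resize(s[225:295,330:440],None,fx=7,fy=7,interpolation=cv2.INTER_CUBIC))
cv2.imwrite("pics/s_rest.png",cv2.resize(s[205:260,215:285],None,fx=8,fy=8,interpolation=cv2.INTER_CUBIC))
E
```

```text
(no output)
```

View pics/t_disp.png

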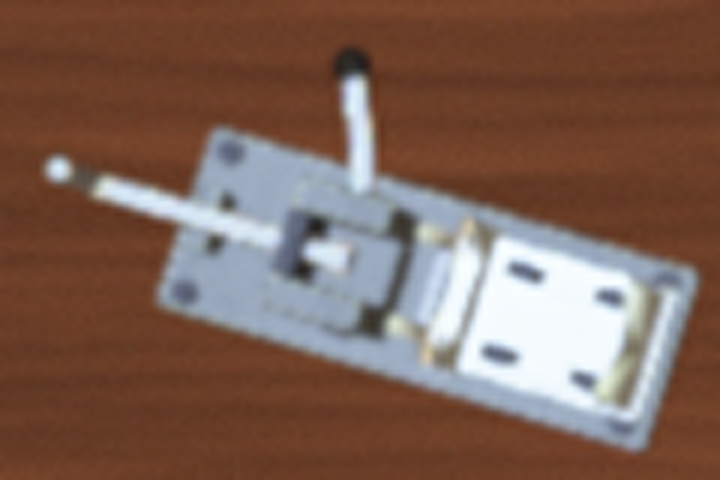

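View pics/t_rest.png

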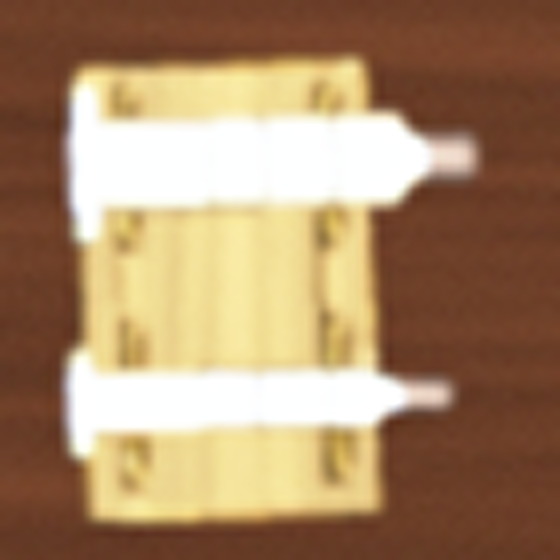

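View pics/s_disp.png

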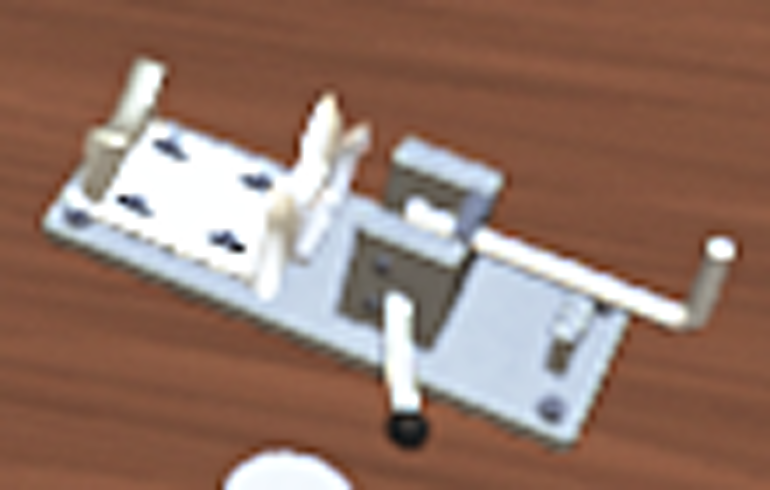

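View pics/s_rest.png

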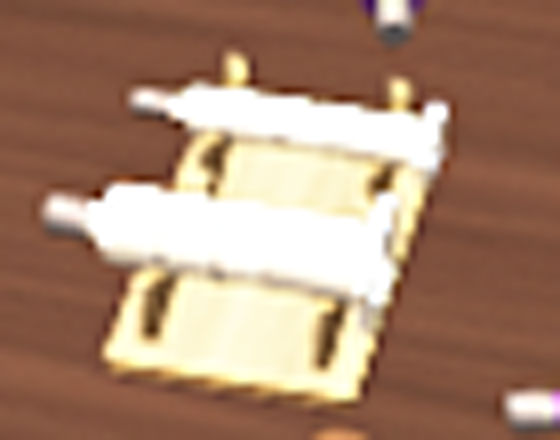

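```bash
cat > h.py <<'E'
import numpy as np, cv2
from scipy.spatial.transform import Rotation as R
CAL={}
def cal(n):
    from rig import vision
    if n not in CAL: CAL[n]=vision.get_calibration(n)
    return CAL[n]
def ray(n,uv):
    c=cal(n);T=c["camera_from_world"]
    x=(uv[0]-c["cx"])/c["fx"]; y=(uv[1]-c["cy"])/c["fy"]
    d=T[:3,:3].T@np.array([x,-y,-1.]); o=-T[:3,:3].T@T[:3,3]
    return o,d
def onz(n,uv,z):
    o,d=ray(n,uv); return o+d*(z-o[2])/d[2]
def proj(n,p):
    c=cal(n);q=c["camera_from_world"]@np.append(p,1.)
    return np.array([c["cx"]+c["fx"]*q[0]/-q[2], c["cy"]-c["fy"]*q[1]/-q[2]])
def tri(uvt,uvs):
    A=[];b=[]
    for n,uv in(("top",uvt),("scene",uvs)):
        o,d=ray(n,uv); d=d/np.linalg.norm(d); P=np.eye(3)-np.outer(d,d); A.append(P);b.append(P@o)
    A=np.vstack(A);b=np.hstack(b); s=np.linalg.lstsq(A,b,rcond=None)
    return s[0], np.linalg.norm(A@s[0]-b)
E
python3 - <<'E'
from h import *
t=cv2.imread("pics/top0.png");hsv=cv2.cvtColor(t,cv2.COLOR_BGR2HSV)
# dispenser base
m=((t[:,:,0].astype(int)>t[:,:,2].astype(int)-10)&(t.max(2)>90)).astype(np.uint8)
roi=np.zeros_like(m);roi[150:225,100:215]=1;m*=roi
m=cv2.morphologyEx(m,cv2.MORPH_CLOSE,np.ones((9,9)));m=cv2.morphologyEx(m,cv2.MORPH_OPEN,np.ones((15,15)))
cs,_=cv2.findContours(m,cv2.RETR_EXTERNAL,cv2.CHAIN_APPROX_NONE);c=max(cs,key=cv2.contourArea)
r=cv2.minAreaRect(c);print(r);bp=cv2.boxPoints(r)
W=np.array([onz("top",p,.012) for p in bp]);print(W.round(4));
for i in range(4):print(np.linalg.norm(W[i]-W[(i+1)%4]).round(4))
for nm,p in dict(hook=(95+58/6,145+168/6)).items(): print(nm,onz("top",p,.109))
print("man corners",[onz("top",(95+a/6,145+b/6),.012).round(4) for a,b in((220,128),(160,300),(640,450),(697,268))])
print("yoke front", onz("top",(95+410/6,145+210/6),.072),onz("top",(95+385/6,145+335/6),.072))
# cartridge
w=((t.min(2)>190)).astype(np.uint8);w[:165]=0;w[235:]=0;w[:,:285]=0;w[:,355:]=0
n,l,st,ce=cv2.connectedComponentsWithStats(w);print(st[1:],ce[1:])
for z in(.045,.05,.055): print([onz("top",(285+a/8,165+b/8),z).round(4) for a,b in((68,163),(478,157))])
print(tri((285+72/8,165+163/8),(215+383/8,205+258/8)), tri((285+478/8,165+157/8),(215+50/8,205+212/8)))
print(tri((95+58/6,145+168/6),(330+720/7,225+247/7)))
print("cam",ray("top",(0,0))[0])
E
```

```text
((164.7027130126953, 190.71621704101562), (88.37281036376953, 34.481571197509766), 17.10272979736328)
[[0.5527 0.3172 0.012 ]
 [0.6503 0.2907 0.012 ]
 [0.5746 0.0406 0.012 ]
 [0.478  0.0685 0.012 ]]
0.1012
0.2612
0.1006
0.2597
hook [0.60030589 0.31963472 0.109     ]
man corners [array([0.6352, 0.278 , 0.012 ]), array([0.5504, 0.3046, 0.012 ]), array([0.4785, 0.0691, 0.012 ]), array([0.5674, 0.043 , 0.012 ])]
yoke front [0.58699758 0.1687729  0.072     ] [0.5284602  0.17888518 0.072     ]
[[294 175  49  20 506]
 [294 209  46  13 314]] [[314.11660079 184.64624506]
 [312.90127389 214.40127389]]
[array([ 0.5771, -0.1963,  0.045 ]), array([ 0.58  , -0.3423,  0.045 ])]
[array([ 0.5765, -0.1961,  0.05  ]), array([ 0.5794, -0.3414,  0.05  ])]
[array([ 0.5759, -0.1958,  0.055 ]), array([ 0.5787, -0.3406,  0.055 ])]
(array([ 0.57706655, -0.19858838,  0.04721104]), np.float64(0.001408447779604504)) (array([ 0.58020636, -0.34197469,  0.042056  ]), np.float64(0.001073250933518746))
(array([0.60120229, 0.32110517, 0.10323961]), np.float64(0.0009772890581432388))
cam [ 0.41808516 -0.13985128  1.30777139]
```

```bash
cat > rect.py <<'E'
from h import *
# rectify crop into dispenser-aligned frame at a given height z; scale px/mm
def rectify(im,C,d,z,s=4,xr=(-140,120),yr=(-50,50)):
    y=np.array([-d[1],d[0]])
    xs=np.arange(xr[0],xr[1],1/s)/1000; ys=np.arange(yr[1],yr[0],-1/s)/1000
    X,Y=np.meshgrid(xs,ys)
    c=cal("top");T=c["camera_from_world"]
    P=np.stack([C[0]+X*d[0]+Y*y[0],C[1]+X*d[1]+Y*y[1],np.full_like(X,z),np.ones_like(X)],-1)@T.T
    u=c["cx"]+c["fx"]*P[...,0]/-P[...,2]; v=c["cy"]-c["fy"]*P[...,1]/-P[...,2]
    return cv2.remap(im,u.astype(np.float32),v.astype(np.float32),cv2.INTER_CUBIC)
E
python3 - <<'E'
from rect import *
t=cv2.imread("pics/top0.png")
C=np.array([.5579,.1737]);d=np.array([-.2844,-.9588])
out=[]
for z in(.012,.072):
    r=rectify(t,C,d,z,s=3)
    r=cv2.convertScaleAbs(r,alpha=.8)
    for k in range(-140,120,20):
        cv2.line(r,((k+140)*3,0),((k+140)*3,6 if k%100 else 14),(0,255,255),1)
    for k in range(-40,50,20): cv2.line(r,(0,(50-k)*3),(8,(50-k)*3),(0,255,255),1)
    out.append(r)
cv2.imwrite("pics/rect.png",np.vstack(out))
E
```

```text
(no output)
```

View pics/rect.png

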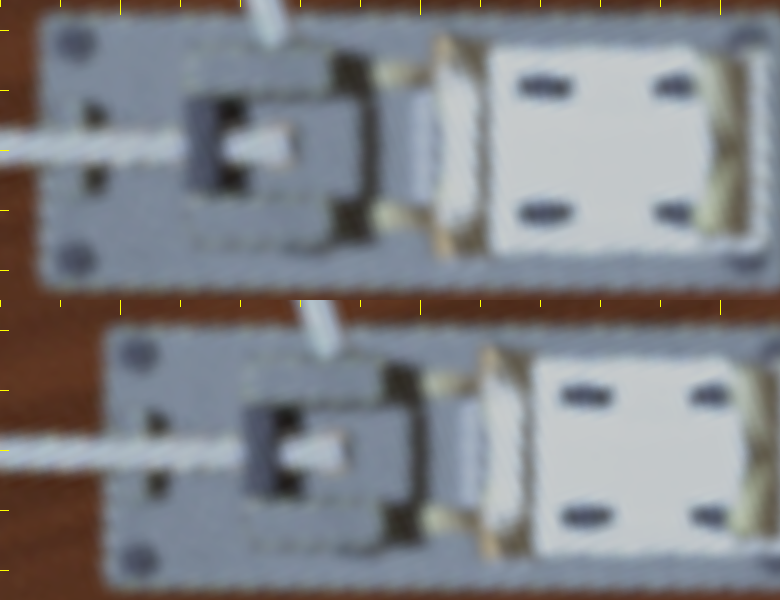

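```bash
python3 - <<'E'
from rect import *
t=cv2.imread("pics/top0.png")
d=np.array([-.2844,-.9588]);d/=np.linalg.norm(d);C=np.array([.5579,.1737])+.013*d
out=[]
for z in(.059,.074):
    r=rectify(t,C,d,z,s=6,xr=(-20,110),yr=(-42,42))
    r=cv2.convertScaleAbs(r,alpha=.75)
    for k in range(-20,110,10):
        cv2.line(r,((k+20)*6,0),((k+20)*6,500),(0,255,255) if k else (0,0,255),1)
    cv2.line(r,(0,42*6),(800,42*6),(0,255,0),1)
    cv2.imwrite(f"pics/rz{int(z*1000)}.png",r)
E
```

```text
(no output)
```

View pics/rz59.png

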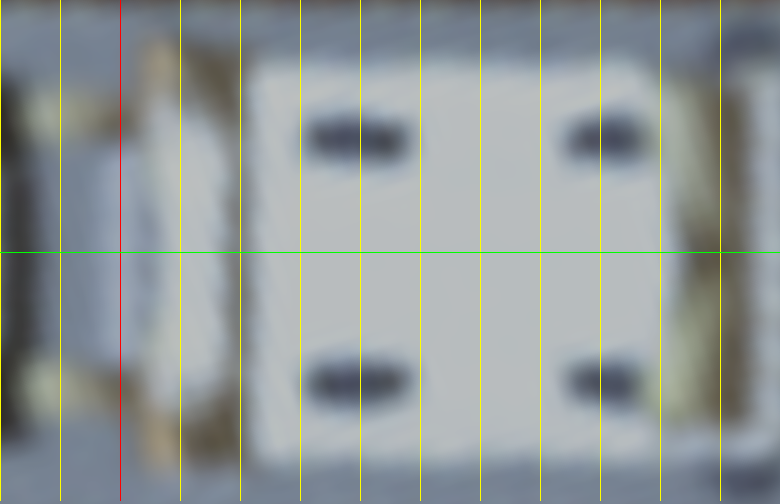

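View pics/rz74.png

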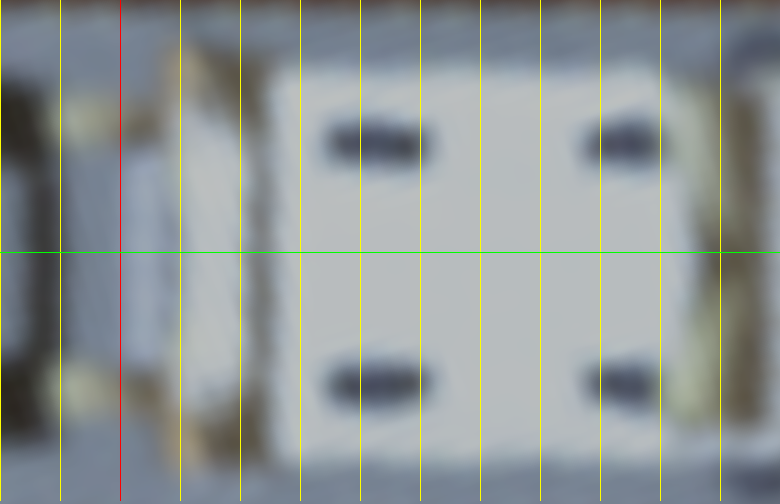

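```bash
python3 - <<'E'
from h import *
from rig import arm
P=[onz("top",(285+a/8,165+b/8),.01) for a,b in((75,68),(367,58),(384,512),(92,520))]
c=np.mean(P,0);print(np.round(P,4),c)
e=np.array([.02,-.9998]);o=np.array([.5766,-.2010])
print("rest centre in cart x",(c[:2]-o)@e, "rest dir", (P[1]-P[0])/np.linalg.norm(P[1]-P[0]))
def q(d,s):
    x=s*np.array([-d[1],d[0],0]);z=np.array([0,0,-1.]);y=np.cross(z,x)
    return R.from_matrix(np.stack([x,y,z],1)).as_quat()
d=np.array([-.2844,-.9588])
for s in(1,-1):
    print(s,arm.ik([*(o+.038*e),.13],q(e,s)),arm.ik([.55,.13,.2],q(d,s)))
E
```

```text
[[ 0.6166 -0.2004  0.01  ]
 [ 0.6209 -0.3075  0.01  ]
 [ 0.4545 -0.3127  0.01  ]
 [ 0.4511 -0.2068  0.01  ]] [ 0.5357811  -0.25683451  0.01      ]
rest centre in cart x 0.05500696163803991 rest dir [ 0.03951848 -0.99921884  0.        ]
1 [-4.11510688e-01  5.62698014e-01  1.69887540e+00 -4.44089210e-16
  8.80019241e-01 -4.31512021e-01] [ 2.11046106e-01  3.89660294e-01  1.79676769e+00 -4.44089210e-16
  9.55164669e-01  4.99399819e-01]
-1 None None
```

```bash
cat >> h.py <<'E'
def q(d,s=1):
    d=np.asarray(d)/np.linalg.norm(d)
    x=s*np.array([-d[1],d[0],0]);z=np.array([0,0,-1.]);y=np.cross(z,x)
    return R.from_matrix(np.stack([x,y,z],1)).as_quat()
e=np.array([.027,-.99964]); o=np.array([.5762,-.2011])
D=np.array([-.2844,-.9588]);D/=np.linalg.norm(D);O=np.array([.5579,.1737])+.013*D; DY=np.array([-D[1],D[0]])
def st(l=""):
    from rig import arm
    s=arm.state();f=np.array(s["contact_force"]);p=np.array(s["position"])
    r=dict(t=s["time"],p=p,fx=f[:2]@D,fy=f[:2]@DY,fz=f[2],gap=s["finger_gap"],tq=np.array(s["ft_torque"]),dx=(p[:2]-O)@D*1e3,dy=(p[:2]-O)@DY*1e3)
    if l is not None: print(l,f"t={r['t']:.2f} p={p.round(4)} d=({r['dx']:.1f},{r['dy']:.1f}) f=({r['fx']:.2f},{r['fy']:.2f},{r['fz']:.2f}) gap={r['gap']*1e3:.1f} tq={r['tq'].round(3)}")
    return r
E
python3 - <<'E'
from h import *
from rig import arm
g=o+.038*e
arm.move_pose([*g,.13],q(e)); st("above")
arm.set_gripper(.062); st()
arm.servo_line([*g,.038],feed=.12); st("down")
E
```

```text
above t=1.82 p=[ 0.577  -0.2401  0.1303] d=(378.3,136.0) f=(0.39,-0.05,-0.20) gap=85.5 tq=[ 0.003 -0.01   0.015]
 t=2.19 p=[ 0.5771 -0.2395  0.1301] d=(377.7,135.9) f=(-0.85,-0.39,0.44) gap=62.0 tq=[-0.035 -0.015 -0.021]
down t=3.11 p=[ 0.5778 -0.2393  0.0386] d=(377.3,136.5) f=(-0.20,-0.09,0.50) gap=61.9 tq=[-0.018  0.057  0.006]
```

```bash
python3 - <<'E'
from h import *
from rig import arm,vision
im=vision.snapshot("scene");cv2.imwrite("pics/s1.png",cv2.resize(im[150:280,180:320,::-1],None,fx=5,fy=5,interpolation=cv2.INTER_CUBIC))
arm.set_gripper(.02); st("grip")
p=arm.state()["position"]
arm.servo_line([p[0],p[1],.16],feed=.15); st("lift")
for n in("scene","top"):
    im=vision.snapshot(n);cv2.imwrite(f"pics/{n}2.png",im[:,:,::-1])
im=cv2.imread("pics/scene2.png");cv2.imwrite("pics/s2.png",cv2.resize(im[130:270,180:320],None,fx=4,fy=4,interpolation=cv2.INTER_CUBIC))
E
```

```text
grip t=3.55 p=[ 0.5781 -0.2393  0.039 ] d=(377.2,136.8) f=(-1.98,0.22,5.76) gap=29.7 tq=[ 0.172 -0.14  -0.015]
lift t=4.52 p=[ 0.5773 -0.239   0.159 ] d=(377.1,135.9) f=(0.02,-0.35,-2.14) gap=29.8 tq=[-0.011 -0.034 -0.004]
```

View pics/s1.png

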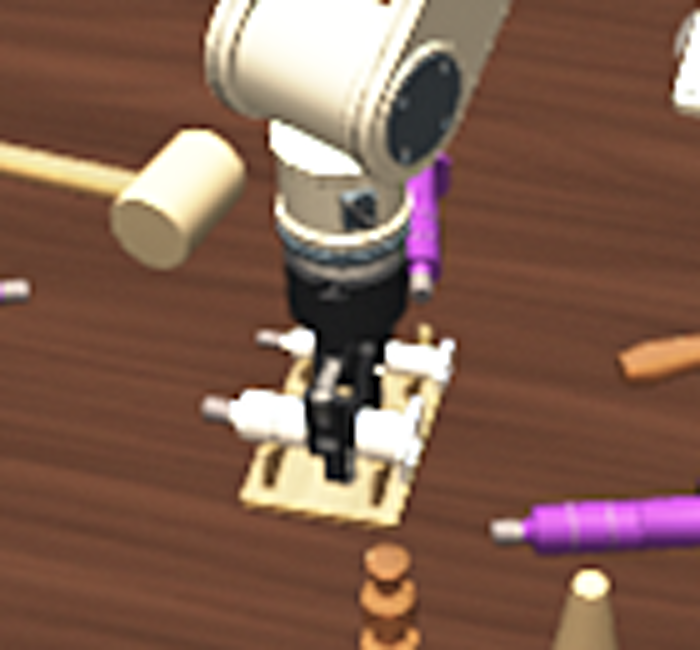

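View pics/s2.png

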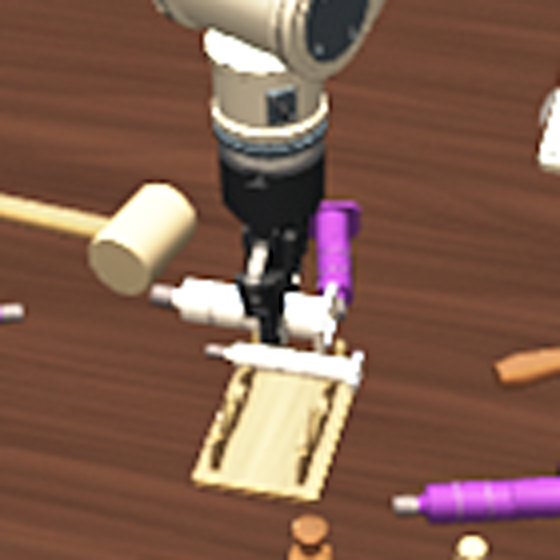

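```bash
python3 - <<'E'
from h import *
s=cv2.imread("pics/scene2.png");t=cv2.imread("pics/top2.png")
cv2.imwrite("pics/s2b.png",cv2.resize(s[190:225,212:272],None,fx=12,fy=12,interpolation=cv2.INTER_CUBIC))
cv2.imwrite("pics/t2b.png",cv2.resize(t[160:220,285:360],None,fx=10,fy=10,interpolation=cv2.INTER_CUBIC))
E
```

```text
(no output)
```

View pics/s2b.png

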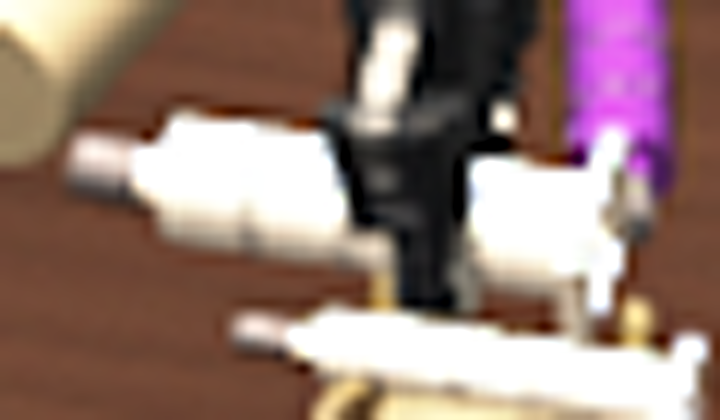

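View pics/t2b.png

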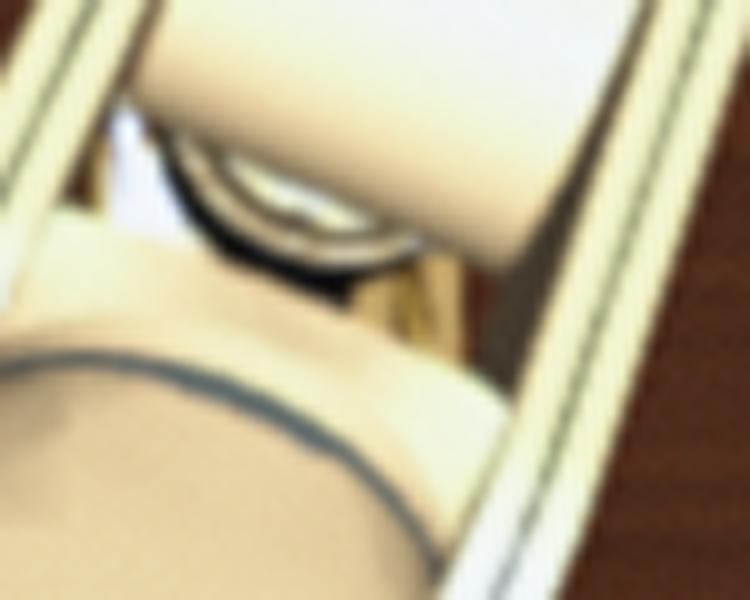

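```bash
python3 - <<'E'
from h import *
p=np.array([0.5773,-0.239,0.159]);n=np.array([-e[1],e[0],0]);d=np.array([*e,0])
def inplane(uv,off=0):
    o_,r=ray("scene",uv); k=((p+n*off-o_)@n)/(r@n); P=o_+k*r; return ((P-p)@d*1e3).round(1),((P[2]-p[2])*1e3).round(1)
for nm,(a,b) in dict(tip=(70,160),barTopFront=(180,112),barBotFront=(165,240),fl_top=(612,130),fl_bot=(600,312),barTop2=(325,130),barBot2=(330,262),barTop3=(480,155),barBot3=(480,285)).items():
    print(nm,inplane((212+a/12,190+b/12)))
print(ray("scene",(0,0))[0])
E
```

```text
tip (np.float64(103.5), np.float64(3.7))
barTopFront (np.float64(72.2), np.float64(25.6))
barBotFront (np.float64(79.5), np.float64(-19.0))
fl_top (np.float64(-41.4), np.float64(40.7))
fl_bot (np.float64(-37.5), np.float64(-20.9))
barTop2 (np.float64(33.8), np.float64(26.8))
barBot2 (np.float64(34.7), np.float64(-17.9))
barTop3 (np.float64(-6.9), np.float64(26.1))
barBot3 (np.float64(-5.6), np.float64(-17.9))
[1.51691202 0.06785516 1.0048417 ]
```

```bash
python3 - <<'E'
from h import *
from rig import arm,vision
g=O+.036*D
arm.move_pose([*g,.16],q(D)); st("above")
arm.servo_line([*g,.105],feed=.1); arm.dwell(.2); st("z105")
for n in("scene","top"):
    im=vision.snapshot(n);cv2.imwrite(f"pics/{n}3.png",im[:,:,::-1])
im=cv2.imread("pics/scene3.png");cv2.imwrite("pics/s3.png",cv2.resize(im[190:300,330:440],None,fx=5,fy=5,interpolation=cv2.INTER_CUBIC))
im=cv2.imread("pics/top3.png");cv2.imwrite("pics/t3.png",cv2.resize(im[145:225,95:215],None,fx=5,fy=5,interpolation=cv2.INTER_CUBIC))
E
```

```text
above t=5.99 p=[0.5443 0.1261 0.1599] d=(36.5,0.5) f=(-0.32,-0.05,-1.74) gap=30.0 tq=[0.062 0.011 0.027]
z105 t=6.89 p=[0.5445 0.1268 0.1057] d=(35.8,0.5) f=(-0.64,-0.10,-2.02) gap=29.6 tq=[ 0.014 -0.041  0.052]
```

View pics/s3.png

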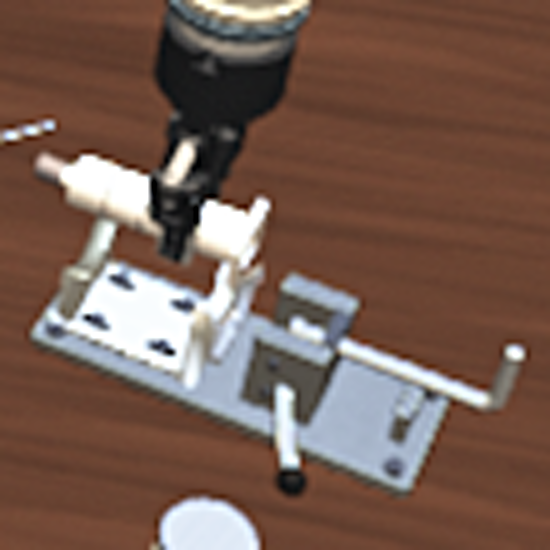

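View pics/t3.png

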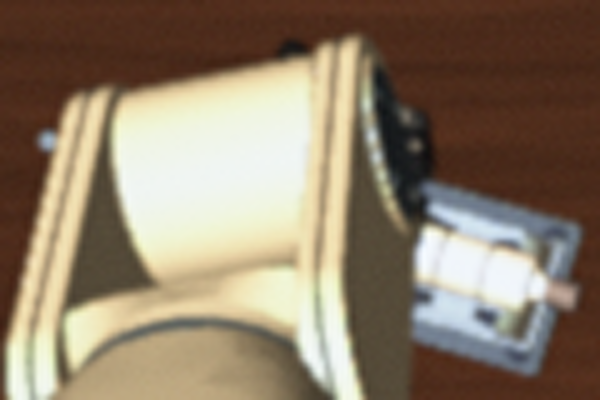

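```bash
python3 - <<'E'
from rect import *
t=cv2.imread("pics/top3.png");t0=cv2.imread("pics/top0.png")
r=rectify(t,O,D,.110,s=6,xr=(40,150),yr=(-42,42))
for x in(80,84,88,92,96): 
    col=r[:,int((x-40)*6)].astype(int).min(1); 
    m=col>190; i=np.where(m)[0]; print(x,"bright y",42-i.min()/6,42-i.max()/6) if m.any() else None
for k in range(40,150,10): cv2.line(r,((k-40)*6,0),((k-40)*6,500),(0,255,255),1)
cv2.line(r,(0,252),(800,252),(0,255,0),1)
b=rectify(t0,O,D,.012,s=6,xr=(60,115),yr=(-50,50))
cv2.line(b,(0,300),(800,300),(0,255,0),1)
cv2.imwrite("pics/r3.png",r);cv2.imwrite("pics/r0b.png",b)
# base edges y in t0, at z=.012, and white tray
B=rectify(t0,O,D,.012,s=6,xr=(-135,108),yr=(-60,60)).astype(int)
for x in(-125,-110,-60,-30,0,20,40,60,80,100):
    c=B[:,int((x+135)*6)]; m=(c[:,0]>c[:,2]); i=np.where(m)[0]; print(x,60-i.min()/6,60-i.max()/6,"mid",60-(i.min()+i.max())/12)
E
```

```text
80 bright y 25.166666666666668 -31.5
84 bright y 25.5 -31.5
88 bright y 25.5 -31.83333333333333
92 bright y 26.166666666666664 -32.16666666666667
96 bright y 13.5 -16.333333333333336
-125 44.666666666666664 -45.5 mid -0.4166666666666643
-110 44.333333333333336 -45.33333333333333 mid -0.5
-60 51.333333333333336 -45.5 mid 2.9166666666666643
-30 45.166666666666664 -45.66666666666667 mid -0.25
0 45.333333333333336 -45.83333333333333 mid -0.25
20 45.166666666666664 -45.66666666666667 mid -0.25
40 45.333333333333336 -45.83333333333333 mid -0.25
60 45.166666666666664 -46.0 mid -0.4166666666666643
80 44.833333333333336 -45.83333333333333 mid -0.5
100 44.833333333333336 -45.66666666666667 mid -0.4166666666666643
```

View pics/r3.png

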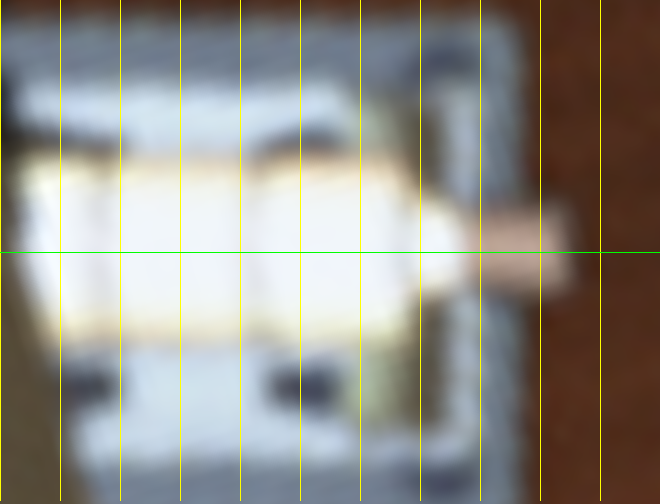

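```bash
cat >> h.py <<'E'
def avg(n=4,dt=.03,l=None):
    from rig import arm
    rs=[]
    for _ in range(n):
        arm.dwell(dt); rs.append(st(None))
    r=rs[-1]
    for k in("fx","fy","fz","dx","dy","tq","p"): r[k]=np.mean([a[k] for a in rs],0)
    if l is not None: print(l,f"t={r['t']:.2f} d=({r['dx']:.2f},{r['dy']:.2f}) z={r['p'][2]*1e3:.1f} f=({r['fx']:.2f},{r['fy']:.2f},{r['fz']:.2f}) tqy={r['tq'][:2]@DY:.3f} tqx={r['tq'][:2]@D:.3f}")
    return r
def go(dx,dy,z,feed=.05):
    from rig import arm
    g=O+dx*1e-3*D+dy*1e-3*DY
    arm.servo_line([*g,z*1e-3],feed=feed)
E
python3 - <<'E'
from h import *
go(37,-.6,100); avg(6,.03,"base")
for z in range(96,73,-2):
    go(37,-.6,z,.04); r=avg(3,.03,f"z{z}")
    if abs(r["fx"]+.5)>3 or abs(r["fy"])>3 or r["fz"]>2: break
E
```

```text
base t=7.44 d=(37.04,-0.69) z=99.9 f=(-0.06,-0.02,-0.93) tqy=0.047 tqx=0.011
z96 t=7.79 d=(37.06,-0.69) z=95.8 f=(0.16,-0.64,-0.71) tqy=0.034 tqx=-0.015
z94 t=8.14 d=(37.01,-0.63) z=93.9 f=(-0.34,-0.02,-0.67) tqy=0.029 tqx=0.004
z92 t=8.49 d=(37.03,-0.62) z=91.9 f=(-0.12,0.14,-0.93) tqy=0.037 tqx=0.026
z90 t=8.84 d=(37.02,-0.65) z=89.9 f=(0.18,-0.10,-1.28) tqy=0.027 tqx=-0.018
z88 t=9.19 d=(37.02,-0.65) z=87.9 f=(-0.14,0.30,-0.93) tqy=0.035 tqx=-0.014
z86 t=9.54 d=(37.02,-0.65) z=85.9 f=(0.06,-0.31,-0.93) tqy=0.070 tqx=-0.014
z84 t=9.89 d=(37.02,-0.64) z=83.9 f=(-0.05,0.14,-1.36) tqy=0.019 tqx=-0.025
z82 t=10.24 d=(37.01,-0.65) z=81.9 f=(-0.31,-0.40,-1.49) tqy=0.035 tqx=0.006
z80 t=10.59 d=(37.02,-0.63) z=79.9 f=(-0.03,-0.07,-1.24) tqy=0.034 tqx=0.004
z78 t=10.94 d=(37.07,-0.46) z=78.1 f=(0.55,0.55,0.23) tqy=-0.131 tqx=0.059
z76 t=11.29 d=(37.32,-0.37) z=76.4 f=(4.01,0.54,6.55) tqy=-0.458 tqx=-0.005
```

```bash
python3 - <<'E'
from h import *
go(37,-.5,78); avg(3,.03,"up")
x=38.0; z=77
hist=[]
for i in range(16):
    go(x,-.5,z,.04); r=avg(3,.03,f"x{x:.1f} z{z}")
    F=r["fz"]+1
    if abs(F)>9: break
    if r["fx"]>2.0: x+=.7
    elif r["fx"]<-2: x-=.7
    elif F>5: break
    else: z-=1
E
```

```text
up t=11.64 d=(37.04,-0.54) z=77.9 f=(2.21,0.46,1.08) tqy=-0.198 tqx=0.058
x38.0 z77 t=11.99 d=(38.00,-0.55) z=76.9 f=(0.72,0.25,-0.60) tqy=-0.089 tqx=0.048
x38.0 z76 t=12.34 d=(38.05,-0.48) z=76.1 f=(2.35,-0.36,2.35) tqy=-0.233 tqx=-0.027
x38.7 z76 t=12.69 d=(38.66,-0.53) z=75.9 f=(0.91,0.15,0.51) tqy=-0.114 tqx=0.045
x38.7 z75 t=13.04 d=(38.75,-0.46) z=75.1 f=(2.05,0.27,2.49) tqy=-0.183 tqx=0.018
x39.4 z75 t=13.39 d=(39.38,-0.54) z=74.9 f=(1.07,-0.27,-0.25) tqy=-0.048 tqx=0.077
x39.4 z74 t=13.74 d=(39.45,-0.48) z=74.1 f=(1.88,-0.22,2.00) tqy=-0.199 tqx=-0.014
x39.4 z73 t=14.09 d=(39.58,-0.42) z=73.2 f=(3.75,-0.48,5.41) tqy=-0.339 tqx=-0.058
x40.1 z73 t=14.44 d=(40.15,-0.42) z=73.0 f=(2.11,0.20,1.73) tqy=-0.277 tqx=0.117
x40.8 z73 t=14.79 d=(40.45,-0.38) z=73.0 f=(-1.64,-0.07,0.11) tqy=0.363 tqx=0.029
x40.8 z72 t=15.14 d=(40.64,-0.35) z=72.2 f=(-0.90,-0.07,4.57) tqy=0.379 tqx=-0.035
```

```bash
python3 - <<'E'
from h import *
x=40.5;y=-.5
z=72
for i in range(12):
    z-=1
    go(x,y,z,.04); r=avg(3,.03,f"x{x:.1f} y{y:.1f} z{z}")
    F=r["fz"]+1
    if F>16 or abs(r["fy"])>5: break
    if r["fx"]>3: x+=.4
    elif r["fx"]<-2: x-=.4
    if r["fy"]>2: y+=.3
    elif r["fy"]<-2: y-=.3
E
```

```text
x40.5 y-0.5 z71 t=15.49 d=(40.62,-0.30) z=71.4 f=(1.21,-0.67,7.65) tqy=0.213 tqx=-0.100
x40.5 y-0.5 z70 t=15.84 d=(40.66,-0.22) z=70.6 f=(1.92,-0.84,10.09) tqy=0.170 tqx=-0.189
x40.5 y-0.5 z69 t=16.19 d=(40.65,-0.25) z=69.5 f=(1.07,-0.65,8.79) tqy=0.160 tqx=-0.168
x40.5 y-0.5 z68 t=16.54 d=(40.78,-0.14) z=68.5 f=(2.02,-0.10,7.59) tqy=-0.008 tqx=-0.002
x40.5 y-0.5 z67 t=16.89 d=(40.83,-0.24) z=67.4 f=(2.49,0.32,8.47) tqy=-0.008 tqx=-0.047
x40.5 y-0.5 z66 t=17.24 d=(40.94,-0.17) z=66.4 f=(3.45,0.08,7.96) tqy=-0.121 tqx=0.063
x40.9 y-0.5 z65 t=17.59 d=(41.33,-0.22) z=65.3 f=(2.90,0.31,6.46) tqy=-0.098 tqx=0.120
x40.9 y-0.5 z64 t=17.94 d=(41.49,-0.27) z=64.2 f=(3.63,0.35,6.15) tqy=-0.234 tqx=0.114
x41.3 y-0.5 z63 t=18.29 d=(41.78,-0.26) z=63.2 f=(2.66,0.72,5.40) tqy=-0.100 tqx=0.105
x41.3 y-0.5 z62 t=18.64 d=(41.73,-0.20) z=62.5 f=(2.51,0.25,8.28) tqy=-0.256 tqx=0.049
x41.3 y-0.5 z61 t=18.99 d=(41.23,-0.05) z=61.3 f=(0.31,1.28,5.43) tqy=0.013 tqx=0.165
x41.3 y-0.5 z60 t=19.34 d=(41.03,0.03) z=60.7 f=(0.01,-0.38,10.23) tqy=0.023 tqx=-0.033
```

```bash
python3 - <<'E'
from h import *
from rig import vision
for n,(a,b,c,d) in dict(scene=(200,290,330,420),top=(145,225,95,215)).items():
    im=vision.snapshot(n);cv2.imwrite(f"pics/{n}4.png",im[:,:,::-1])
    cv2.imwrite(f"pics/{n[0]}4.png",cv2.resize(im[a:b,c:d,::-1],None,fx=6,fy=6,interpolation=cv2.INTER_CUBIC))
E
```

```text
(no output)
```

View pics/s4.png

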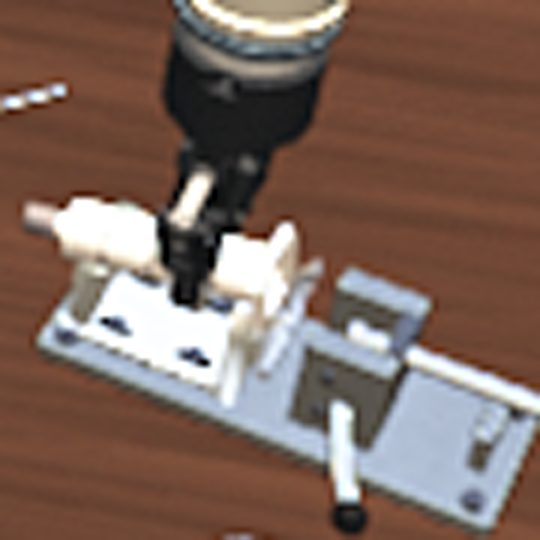

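```bash
python3 - <<'E'
from h import *
im=cv2.imread("pics/scene4.png")
cv2.imwrite("pics/s4b.png",cv2.resize(im[228:258,328:388],None,fx=12,fy=12,interpolation=cv2.INTER_CUBIC))
E
```

```text
(no output)
```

View pics/s4b.png

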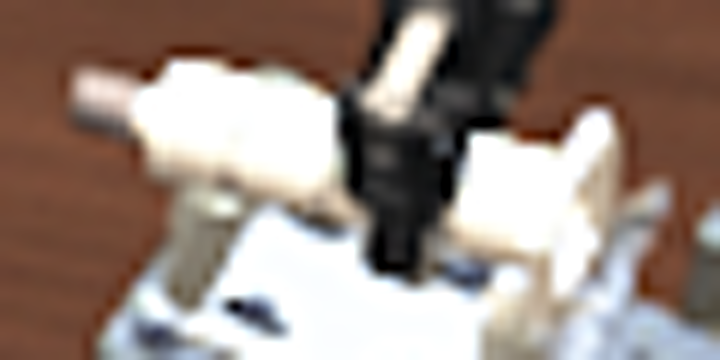

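```bash
python3 - <<'E'
from h import *
def ip(uv,l):
    o_,r=ray("scene",uv); n=np.array([*DY,0]);P0=np.array([*O,0]); k=((P0-o_)@n)/(r@n);P=o_+k*r
    print(l,((P-P0)@np.array([*D,0])*1e3).round(1),(P[2]*1e3).round(1))
for l,(a,b) in dict(tip=(70,95),bt1=(180,62),bb1=(155,172),bt2=(325,88),bb2=(335,205),bt3=(480,130),bb3=(480,245),ft=(600,108),fb=(570,300)).items(): ip((328+a/12,228+b/12),l)
E
```

```text
tip 144.0 46.9
bt1 114.8 73.8
bb1 116.8 31.2
bt2 74.7 84.2
bb2 66.1 44.9
bt3 32.5 90.1
bb3 26.0 50.9
ft 3.9 112.5
fb -0.2 44.1
```

```bash
python3 - <<'E'
from h import *
from rig import arm,vision
arm.set_gripper(.052); r=st("open")
x,y=r["dx"],r["dy"]
go(x,y,135,.15); arm.set_gripper(0); avg(3,.03,"up closed")
im=vision.snapshot("scene");cv2.imwrite("pics/scene5.png",im[:,:,::-1])
im=im[200:290,330:430,::-1];cv2.imwrite("pics/s5.png",cv2.resize(im,None,fx=7,fy=6.6,interpolation=cv2.INTER_CUBIC))
E
```

```text
open t=19.78 p=[0.5415 0.1216 0.0595] d=(41.6,-1.0) f=(-0.23,0.82,-0.42) gap=52.0 tq=[0.01  0.007 0.017]
up closed t=21.07 d=(41.62,-0.98) z=134.9 f=(-0.01,0.20,-0.14) tqy=0.010 tqx=0.023
```

View pics/s5.png

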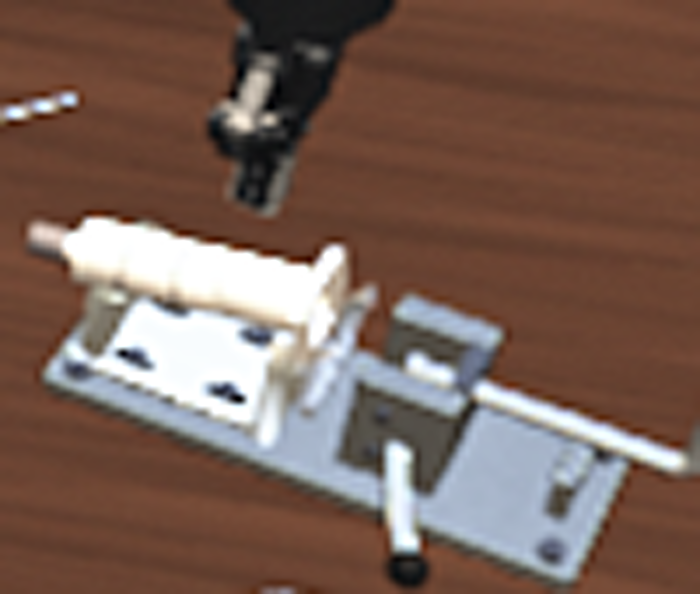

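```bash
python3 - <<'E'
from h import *
go(4,-.5,125,.1); avg(4,.03,"over")
z=114
while z>=86:
    go(4,-.5,z,.05); r=avg(2,.03,f"z{z}")
    if r["fz"]>18: break
    z-=2 if r["fz"]<2 else 1
E
```

```text
over t=21.80 d=(4.02,-0.76) z=124.8 f=(0.13,0.10,-0.22) tqy=-0.017 tqx=0.020
z114 t=22.23 d=(4.21,-0.58) z=113.7 f=(0.07,0.31,-0.72) tqy=-0.042 tqx=-0.014
z112 t=22.55 d=(3.98,-0.50) z=112.0 f=(-0.90,-0.27,0.15) tqy=0.001 tqx=0.001
z110 t=22.87 d=(4.02,-0.57) z=109.9 f=(-0.08,0.10,-0.31) tqy=-0.000 tqx=-0.023
z108 t=23.18 d=(4.02,-0.54) z=107.9 f=(-0.25,0.06,0.07) tqy=0.021 tqx=0.036
z106 t=23.50 d=(4.04,-0.55) z=105.9 f=(-0.05,0.14,0.41) tqy=0.021 tqx=-0.002
z104 t=23.82 d=(3.76,-0.24) z=104.3 f=(-0.95,-0.38,2.97) tqy=0.063 tqx=0.002
z103 t=24.13 d=(3.52,0.02) z=103.6 f=(-1.10,-0.75,6.76) tqy=0.161 tqx=-0.116
z102 t=24.45 d=(3.20,0.19) z=102.9 f=(-2.11,-1.01,7.08) tqy=0.291 tqx=-0.184
z101 t=24.77 d=(2.89,0.34) z=102.1 f=(-2.60,-1.49,9.20) tqy=0.481 tqx=-0.225
z100 t=25.08 d=(2.57,0.47) z=101.4 f=(-3.84,-2.67,10.34) tqy=0.649 tqx=-0.320
z99 t=25.40 d=(2.23,0.58) z=100.6 f=(-5.44,-2.65,11.03) tqy=0.901 tqx=-0.405
z98 t=25.72 d=(1.94,0.67) z=99.8 f=(-6.50,-3.65,12.47) tqy=1.056 tqx=-0.525
z97 t=26.03 d=(1.59,0.77) z=98.9 f=(-7.21,-3.55,13.47) tqy=1.282 tqx=-0.582
z96 t=26.35 d=(1.31,0.83) z=98.1 f=(-8.66,-3.58,13.36) tqy=1.507 tqx=-0.679
z95 t=26.67 d=(1.29,0.92) z=97.0 f=(-8.57,-3.46,13.06) tqy=1.493 tqx=-0.594
z94 t=26.98 d=(1.48,1.01) z=95.9 f=(-7.64,-2.23,11.95) tqy=1.390 tqx=-0.440
z93 t=27.30 d=(1.64,1.05) z=94.7 f=(-7.44,-1.97,10.96) tqy=1.333 tqx=-0.287
z92 t=27.62 d=(1.62,1.01) z=93.7 f=(-7.99,-2.12,10.73) tqy=1.319 tqx=-0.333
z91 t=27.93 d=(1.53,1.05) z=92.8 f=(-7.59,-1.49,10.91) tqy=1.369 tqx=-0.346
z90 t=28.25 d=(1.64,1.09) z=91.7 f=(-7.04,-1.44,10.95) tqy=1.278 tqx=-0.253
z89 t=28.57 d=(1.85,1.15) z=90.5 f=(-6.67,-0.90,8.91) tqy=1.137 tqx=-0.120
z88 t=28.88 d=(1.75,1.21) z=89.6 f=(-6.51,-1.14,9.51) tqy=1.176 tqx=-0.145
z87 t=29.20 d=(1.76,1.25) z=88.6 f=(-7.17,-0.70,9.70) tqy=1.228 tqx=-0.109
z86 t=29.52 d=(1.56,1.29) z=87.8 f=(-8.03,-1.13,11.22) tqy=1.318 tqx=-0.190
```

```bash
python3 - <<'E'
from h import *
for x,z in((2.5,86.5),(1.5,86.5),(1.5,85.5),(1.5,84.5),(1.5,83.5),(1.5,82.5),(1.5,81.5)):
    go(x,.5,z,.05); r=avg(2,.03,f"x{x} z{z}")
    if r["fz"]>19: break
E
```

```text
x2.5 z86.5 t=29.83 d=(1.31,1.39) z=87.8 f=(-2.65,-1.49,10.10) tqy=0.497 tqx=-0.341
x1.5 z86.5 t=30.15 d=(1.09,1.32) z=87.6 f=(0.46,-1.25,10.33) tqy=-0.158 tqx=-0.121
x1.5 z85.5 t=30.47 d=(0.90,1.59) z=87.2 f=(1.44,-1.04,15.34) tqy=-0.166 tqx=-0.325
x1.5 z84.5 t=30.78 d=(0.48,1.98) z=86.9 f=(0.96,-2.05,20.80) tqy=-0.132 tqx=-0.450
```

```bash
python3 - <<'E'
from h import *
from rig import arm,vision
go(1.0,.8,89,.05); go(1.,0,150,.2)
b=O-.137*D+.02*DY
im=vision.snapshot("scene");cv2.imwrite("pics/scene6.png",im[:,:,::-1])
cv2.imwrite("pics/s6.png",cv2.resize(im[215:290,330:430,::-1],None,fx=7,fy=7,interpolation=cv2.INTER_CUBIC))
cv2.imwrite("pics/s6b.png",cv2.resize(im[228:258,328:388,::-1],None,fx=12,fy=12,interpolation=cv2.INTER_CUBIC))
st()
E
```

```text
t=31.54 p=[0.5532 0.1601 0.1493] d=(1.4,-0.6) f=(0.54,-0.50,-0.75) gap=0.1 tq=[ 0.005  0.013 -0.025]
```

View pics/s6.png

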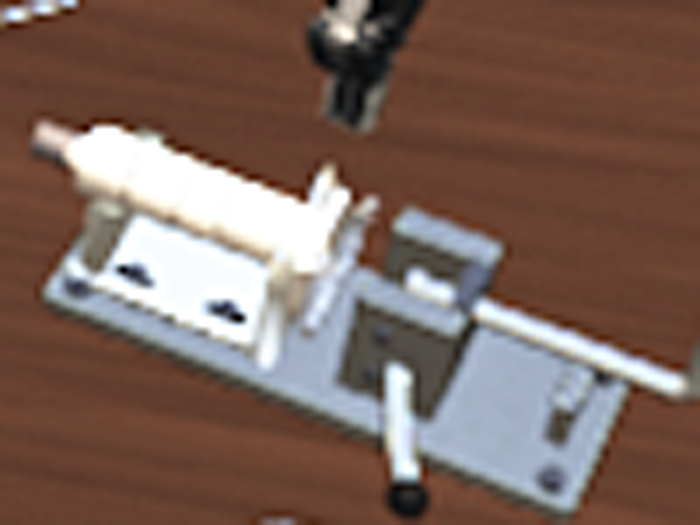

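View pics/s6b.png

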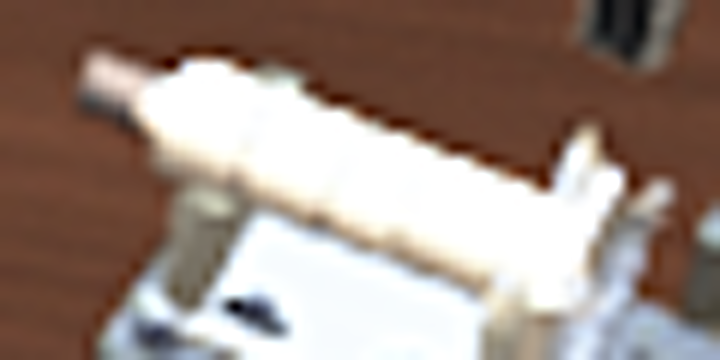

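```bash
python3 - <<'E'
from h import *
def ip(uv):
    o_,r=ray("scene",uv); n=np.array([*DY,0]);P0=np.array([*O,0]); k=((P0-o_)@n)/(r@n);P=o_+k*r
    return np.array([(P-P0)@np.array([*D,0])*1e3,P[2]*1e3]).round(1)
f=lambda a,b: ip((328+a/12,228+b/12))
print("tip",f(78,85))
for t,b in(((240,72),(220,178)),((330,105),(320,220)),((420,140),(400,252)),((500,172),(475,285))): print(f(*t),f(*b),(f(*t)+f(*b))/2)
c=((190,60),(160,165));print([f(*k) for k in c])
E
```

```text
tip [142.1  51.7]
[98.1 78.4] [98.6 38.4] [98.35 58.4 ]
[72.6 79. ] [69.4 37.5] [71.   58.25]
[47.3 79. ] [46.4 37.4] [46.85 58.2 ]
[25.1 78.6] [25.  36.2] [25.05 57.4 ]
[array([112.2,  75.9]), array([115.8,  34.5])]
```

```bash
python3 - <<'E'
from h import *
from rig import arm
go(-205,-.8,150,.3); go(-205,-.8,90,.15); r0=avg(5,.03,"base")
x=-192
while x<-160:
    go(x,-.8,90,.06); r=avg(2,.02,f"x{x}")
    if r["fx"]-r0["fx"]<-2: break
    x+=2
E
```

```text
base t=33.09 d=(-205.25,-0.03) z=91.3 f=(-0.25,0.27,0.27) tqy=-0.029 tqx=0.017
x-192 t=33.49 d=(-191.65,-0.70) z=90.2 f=(-0.01,-0.36,-0.47) tqy=-0.020 tqx=-0.016
x-190 t=33.77 d=(-190.03,-0.81) z=90.0 f=(0.06,0.37,0.64) tqy=0.003 tqx=-0.053
x-188 t=34.06 d=(-187.94,-0.84) z=89.9 f=(0.02,-0.38,-0.09) tqy=-0.001 tqx=-0.014
x-186 t=34.34 d=(-185.90,-0.77) z=90.0 f=(0.18,-0.30,-0.20) tqy=-0.018 tqx=-0.006
x-184 t=34.62 d=(-183.91,-0.79) z=90.0 f=(-0.55,-0.01,-0.16) tqy=0.013 tqx=0.003
x-182 t=34.91 d=(-182.15,-0.73) z=90.1 f=(-1.16,-0.09,0.18) tqy=0.208 tqx=-0.016
x-180 t=35.19 d=(-180.13,-0.74) z=90.1 f=(-2.79,-0.32,0.02) tqy=0.348 tqx=-0.030
```

```bash
python3 - <<'E'
from h import *
for x in(-172,-164,-156,-150,-146):
    go(x,-.6,90,.04); r=avg(3,.02,f"x{x}")
    if r["fx"]<-5.5: break
E
```

```text
x-172 t=35.59 d=(-171.18,-0.63) z=89.9 f=(-0.04,0.15,-0.51) tqy=-0.026 tqx=-0.004
x-164 t=35.99 d=(-163.39,-0.62) z=89.9 f=(-0.45,-0.27,-0.54) tqy=-0.036 tqx=-0.033
x-156 t=36.39 d=(-155.49,-0.62) z=90.0 f=(0.10,-0.37,0.18) tqy=0.007 tqx=0.020
x-150 t=36.74 d=(-149.56,-0.62) z=90.0 f=(0.07,0.28,-0.15) tqy=-0.015 tqx=0.004
x-146 t=37.04 d=(-145.69,-0.60) z=90.0 f=(-0.90,0.15,0.04) tqy=0.060 tqx=-0.014
```

```bash
python3 - <<'E'
from h import *
x=-146.;L=[];n=0
t0=st(None)["t"]
while x<-104:
    x+=.6; go(x,-.6,90,.006); r=avg(4,.015); L.append((round(x,1),round(r["dx"],2),round(r["fx"],2)))
    if r["fx"]<-4.6: break
    if r["t"]>55: break
print(L,r["t"]-t0,r["t"])
E
```

```text
[(-145.4, np.float64(-145.5), np.float64(-1.7)), (-144.8, np.float64(-144.96), np.float64(-3.35)), (-144.2, np.float64(-144.2), np.float64(-3.17)), (-143.6, np.float64(-143.52), np.float64(-2.84)), (-143.0, np.float64(-142.93), np.float64(-2.51)), (-142.4, np.float64(-142.36), np.float64(-3.04)), (-141.8, np.float64(-141.76), np.float64(-2.46)), (-141.2, np.float64(-141.16), np.float64(-2.51)), (-140.6, np.float64(-140.55), np.float64(-2.85)), (-140.0, np.float64(-139.95), np.float64(-2.59)), (-139.4, np.float64(-139.36), np.float64(-2.59)), (-138.8, np.float64(-138.76), np.float64(-2.25)), (-138.2, np.float64(-138.14), np.float64(-2.44)), (-137.6, np.float64(-137.54), np.float64(-2.61)), (-137.0, np.float64(-136.95), np.float64(-3.31)), (-136.4, np.float64(-136.36), np.float64(-2.61)), (-135.8, np.float64(-135.76), np.float64(-2.58)), (-135.2, np.float64(-135.16), np.float64(-2.73)), (-134.6, np.float64(-134.55), np.float64(-2.47)), (-134.0, np.float64(-133.95), np.float64(-3.0)), (-133.4, np.float64(-133.35), np.float64(-2.52)), (-132.8, np.float64(-132.74), np.float64(-2.63)), (-1
[... 905 characters left out ...]
.float64(-121.34), np.float64(-2.92)), (-120.8, np.float64(-120.75), np.float64(-2.45)), (-120.2, np.float64(-120.15), np.float64(-2.88)), (-119.6, np.float64(-119.54), np.float64(-2.73)), (-119.0, np.float64(-118.94), np.float64(-2.78)), (-118.4, np.float64(-118.36), np.float64(-2.02)), (-117.8, np.float64(-117.75), np.float64(-2.22)), (-117.2, np.float64(-117.16), np.float64(-2.69)), (-116.6, np.float64(-116.55), np.float64(-2.93)), (-116.0, np.float64(-115.95), np.float64(-2.92)), (-115.4, np.float64(-115.34), np.float64(-2.63)), (-114.8, np.float64(-114.74), np.float64(-2.55)), (-114.2, np.float64(-114.35), np.float64(-3.96)), (-113.6, np.float64(-114.0), np.float64(-5.35))] 17.1 54.1417
```

```bash
python3 - <<'E'
from h import *
from rig import arm,vision
go(-117,-.6,90,.02); st("back"); go(-150,-.6,90,.1); go(-150,-.6,190,.2); arm.dwell(.2); st("clear")
for n,(a,b,c,d) in dict(scene=(215,290,330,430),top=(145,225,95,215)).items():
    im=vision.snapshot(n);cv2.imwrite(f"pics/{n}7.png",im[:,:,::-1])
    cv2.imwrite(f"pics/{n[0]}7.png",cv2.resize(im[a:b,c:d,::-1],None,fx=6,fy=6,interpolation=cv2.INTER_CUBIC))
E
```

```text
back t=54.46 p=[0.5865 0.2732 0.0898] d=(-116.5,-0.8) f=(0.03,-0.18,0.31) gap=0.2 tq=[ 0.023  0.005 -0.001]
clear t=55.79 p=[0.5954 0.3047 0.1881] d=(-149.3,-1.3) f=(-0.53,0.22,-0.28) gap=0.5 tq=[-0.012  0.006  0.038]
```

View pics/s7.png

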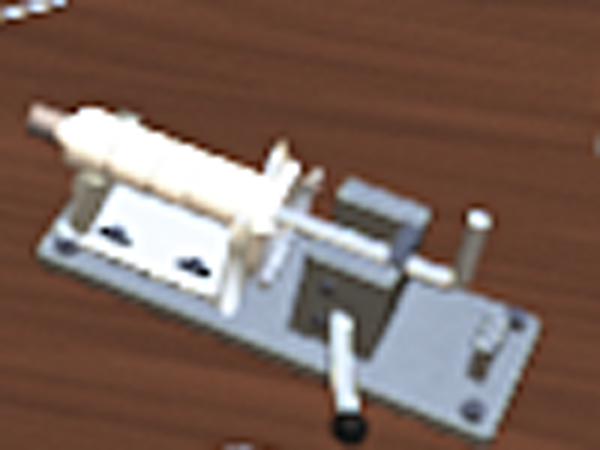

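View pics/scene7.png

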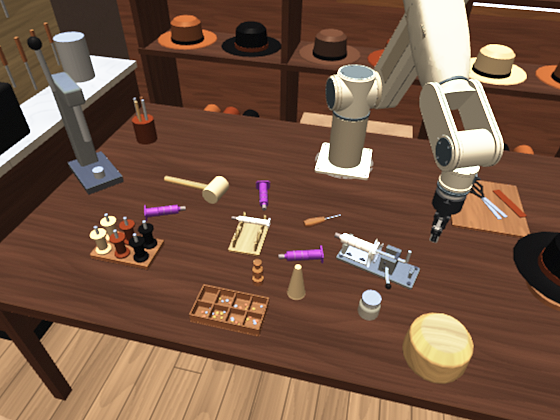

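The pictures show the cartridge level in the dispenser (scene pixels about 335–380, 232–252). The rod has gone into its rear, the gripper is clear, and the slim cartridge and the other bench items haven't moved. I'm handing in.

```bash
python3 - <<'E'
from rig import arm
print(arm.finish_job())
E
```

```text
the job is handed in; nothing more can be done
None
```

The thick cartridge is in the dispenser with its flange home in the clip and the barrel level. The push rod is forward against the piston, and the job was handed in at about 56 s.

- **Insertion:** I gripped the barrel and lowered the flange into the mouth, easing it along x by feel. Partway down the cartridge tipped about 12° nose-down in the grip. I released it and pushed the flange end down with the closed fingers until it stopped hard, at a peak of about 21 N, just over the suggested 20 N.
- **Seating check:** The scene camera put the barrel axis at 57.4–58.4 mm along its length, against 58 mm nominal. The nose-tip reading alone was off, at about 52 mm. It is a blurred point and I did not resolve the difference.
- **Rod:** It slid at a steady 2.7 N or so, then the push rose to 5.35 N over the last two 0.6 mm steps. I stopped there, with about 2.7 N on the piston (roughly 0.4 mm of rubber give), so the touch is light but not zero. I then backed the fingers off. I estimate the head is about 28 mm in from the flange, within the stated range for the piston.
- **Last pictures:** The gripper is clear, and the slim cartridge and everything else look where they were, judged by eye.

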